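# Add a crosswise layer to the bench crib

## Robot

A 6-joint arm with a two-finger parallel gripper is mounted at the origin on a cart in front of the work surface, level with it; the furniture and walls round the work are solid. World frame = base frame: x ahead of the robot, y to its left, z up, the work surface at z = 0. Lengths are in mm, angles in rad, forces in N, time in s.
With the tool pointing down it reaches from about 350 to 775 mm from the base axis. Payload 7.3 kg.
Tool frame: the origin (TCP) lies midway between the tips of the shut fingers; the grasp point (between the pads) lies 19 mm behind it; z points along the fingers, y is the line along which they close (so a half turn about z gives the same grasp; the last joint's range is limited). The gripper opens to 92 mm and grips with 3 to 60 N. Pads are 19 mm wide; open, the fingers measure 130 mm over their backs; the gripper's body (75 mm by 190 mm) begins 47 mm behind the grasp point.
Start: joints at [-0.146, 0.342, 1.524, -0, 1.275, -0.146], TCP at [525.019, 0.019, 226.741] pointing down, gripper open.
Joint ranges: [-2.53, 2.53], [-0.77, 2.02], [0.04, 2.7], [-1, 4.14], [0.28, 2.66], [-3.11, 3.11]. Speed limits (rad/s): [2.57, 2.57, 3.14, 3.14, 3.14, 3.14].

## Interface

Orientations are given as [roll, pitch, yaw] about the fixed x, y, z axes, in that order (R = Rz(yaw) Ry(pitch) Rx(roll)).
In Python, from plant import monitor, optics, workorder gives the robot as it stands. The module is installed in compiled form; this text tells all that it offers.
- The arm moves only by the tool servo_tool, never from a script. Its arguments are lists of equal length, an entry for each row: "linear": the shift along the tool's x, y, z as a fraction of full scale, a list of three; "spin": the turn about the tool's z as a fraction of full scale. In form: {"linear": [[dx, dy, dz], ...], "spin": [spin, ...]}. A call has exactly 8 rows; each row shifts and turns the commanded pose from where the row before left it, along the tool's axes as they then stand; what a row does not reach is not made up. Full scale, the value 1, is 200 mm for a shift and 90 degrees for a turn. A row lasts 1/8 s, in which the tool goes at most 62.5 mm and 10.7 degrees, less where a joint would pass 70% of its speed; a pose out of reach is approached as far as the arm can. A call with a number of a shift or a turn outside -1 to 1 is refused whole. A call with a gripper value outside its range is refused whole. "hand" is the opening, from -1 (shut) to 1 (fully open), set as the call begins (left out, the last holds). The fingers move at their own pace and stop on an object; the grip force is fixed at half the most. Time passes only in rows, so rows that do not move let the fingers close, or fill a call up. It gives the time, the measured TCP pose, the force, the opening and the grip force at its end, in the units of the state.
- monitor.get_obs(): the state, without advancing time (a new reading comes with each control period).
- optics.capture(name): name is "scene" or "side" or "wrist"; returns a dict with "frame" (384x512x3 uint8, blue, green, red), "K" (3x3 intrinsics, pixels), "world_to_cam" (4x4, takes a point from world to camera coordinates). Camera axes: x right, y down, z forward; pixel columns grow to the right and rows downward; lengths in mm; the calibration is good to about 2 mm. The wrist camera is an equidistant fisheye: a pixel r from the principal point sees the ray r / f radians off the axis. A picture is of the moment at which its call begins. There is no depth.
- workorder.close_job(): hands the job in; it is judged then, once.
The state is a dict: "time": time; "joint_positions": joint angles; "dq": joint speeds; "tau": joint torques, N m; "tool_pos": TCP position; "tcp_rot": TCP orientation; "contact_force": force on the tool from outside, world axes, zero at the start; "moment": the same for the moment, N m; "grip_width": finger opening in mm; "finger_force": force on a finger pad.
Only numpy, scipy, OpenCV 4.12 (cv2) and the standard library are available. Lean on these libraries where they do the work, as an engineer would, in place of code of your own. Each camera call takes 0.05 s, during which the arm holds its last target. There are 200 camera calls.

## Task

The timber crib on the bench, which is to prop up a fuel tank unit, needs one more layer. Lay the two loose bare-wood slats flat on top of it, crosswise to its upper pair, one straight above each slat of the bottom layer and centred like it, so that the layers keep alternating. Leave the blue-painted slat where it lies.

Things in the scene. Friction and masses are not known exactly. Their poses are not given: they have to be found in the camera images.
- crib: fixed open square crib of pale wood, 150 x 150 mm, 40 mm high: 2 layers of 2 slats (each 150x28x20 mm). Origin: centre of its underside, z up. Bottom slats run along its y axis, centred at x = -48 and +48 mm; upper slats along its x axis, at y = -48 and +48 mm, top at z = 40 mm, dark screw heads at crossings. Middle open. New slats go along y at x = -48 and +48, y = 0, underside z = 40
- slat_a: loose slat of bare pale wood, 150 mm long (its x axis), 28 mm wide (its y axis), 20 mm high, about 65 g, lying flat on the bench. Origin: centre of its underside. Alike with slat_b; either may go to either side
- slat_b: the second loose slat of bare pale wood, in every way like slat_a: 150 mm long (x axis), 28 mm wide (y axis), 20 mm high, origin at the centre of its underside
- blue_slat: slat of the same size painted blue, 150 x 28 x 20 mm, lying loose on the bench; it belongs to another job and stays where it is. Origin: centre of its underside, x axis lengthwise
Not all that is in view belongs to the job. Leave any yellow look-alike of the slat_a alone.

How it is judged:
By the outcome, as a careful person would: the job done as asked, in the order asked, and still so for the second after the job is handed in, with the robot touching nothing.
It also fails if it takes over 53 s, if anything falls off the work surface, if the arm or the gripper's body presses on something with over 40 N, if the wrist force passes 120 N, or if a joint passes its speed limit or range.

## Working session

There is one attempt and no reset: what is moved stays moved. The work goes in short steps, Python scripts to look and compute and a tool call to move; the robot and the scene stay as the last step left them, time stands still between calls to the robot, and variables do not carry over. Pictures are saved under pics/ and viewed, at most 10 in all, crops included, and the job is handed in when it is done.

Besides the shell and the picture viewer there is one more tool, called after ">>>" in YAML: its name, and indented under it one key for each argument. servo_tool: Moves the arm, as the interface text tells. Shift numbers are shares of 200 mm and turn numbers shares of 90 degrees, none past 1 either way. Its arguments: {"type":"object","properties":{"linear":{"type":"array","items":{"type":"array","items":{"type":"number","minimum":-1,"maximum":1}}},"spin":{"type":"array","items":{"type":"number","minimum":-1,"maximum":1}},"hand":{"type":"number"}},"required":["linear","spin"]}

```bash
mkdir -p pics; cat > h.py <<'E'
import numpy as np, cv2
from plant import monitor, optics, workorder
def cap(n):
    c=optics.capture(n); return c["frame"],np.array(c["K"]),np.array(c["world_to_cam"])
def cast(px,K,T,z,fish=False):
    px=np.atleast_2d(px).astype(float); out=[]
    for u,v in px:
        a=np.array([(u-K[0,2])/K[0,0],(v-K[1,2])/K[1,1]])
        if fish:
            r=np.hypot(*a); d=np.r_[a/r*np.sin(r),np.cos(r)] if r>1e-9 else np.array([0,0,1.])
        else: d=np.r_[a,1]
        R=T[:3,:3]; o=-R.T@T[:3,3]; w=R.T@d; out.append(o+w*(z-o[2])/w[2])
    return np.array(out)
E
python3 - <<'E'
from h import *
ims=[]
for n in("scene","side","wrist"):
    f,K,T=cap(n); np.savez(f"{n}0.npz",f=f,K=K,T=T); cv2.imwrite(f"pics/{n}0.png",f)
    print(n,K.round(1).tolist(),(-T[:3,:3].T@T[:3,3]).round())
E
```

```text
scene [[462.9, 0.0, 254.2], [0.0, 462.9, 187.5], [0.0, 0.0, 1.0]] [-462. -762.  648.]
side [[438.7, 0.0, 260.7], [0.0, 438.7, 190.9], [0.0, 0.0, 1.0]] [ 356. 1827.  997.]
wrist [[297.3, 0.0, 259.8], [0.0, 297.3, 187.7], [0.0, 0.0, 1.0]] [524.  77. 385.]
```

View pics/scene0.png

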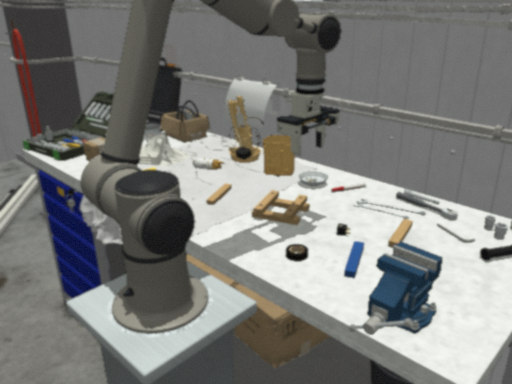

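View pics/wrist0.png

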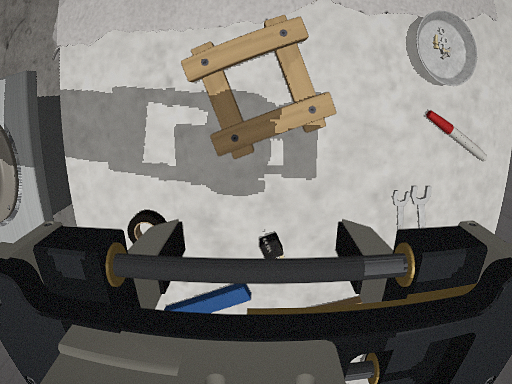

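Scene view: the crib is at (281,207) and the blue slat at (354,259). Slat candidates are the wooden bar at (219,193) and the wooden bar by the vice at (401,233). In the wrist view the crib's screws are at about (205,62), (284,33), (312,110) and (235,138). I'll check the candidates in a close crop.

```bash
python3 - <<'E'
from h import *
d=np.load("scene0.npz");f,K,T=d["f"],d["K"],d["T"]
a=cv2.resize(f[170:215,190:250],(480,360),interpolation=2);b=cv2.resize(f[205:285,335:445],(480,349),interpolation=2)
s=np.load("side0.npz")["f"]
cv2.imwrite("pics/crop.png",np.vstack([np.hstack([a[:, :400],b[:360,:400] if b.shape[0]==360 else cv2.resize(b,(400,360))])]))
for p in[(219,193),(401,233),(354,259)]: print(cast(p,K,T,10).round(),f[p[1],p[0]])
w=np.load("wrist0.npz")
scr=cast([(205,62),(284,33),(312,110),(235,138)],w["K"],w["T"],40,True);print(scr.round(1),scr.mean(0))
print([np.linalg.norm(scr[i]-scr[i-1]).round(1) for i in range(4)])
E
```

```text
[[477. 336.  10.]] [110 160 192]
[[ 637. -251.   10.]] [116 168 200]
[[ 433. -230.   10.]] [153  92  50]
[[460.7 125.2  40. ]
 [551.2 158.8  40. ]
 [584.1  68.5  40. ]
 [494.7  35.   40. ]] [522.6837082   96.88754275  40.        ]
[np.float64(96.4), np.float64(96.6), np.float64(96.0), np.float64(95.4)]
```

View pics/crop.png

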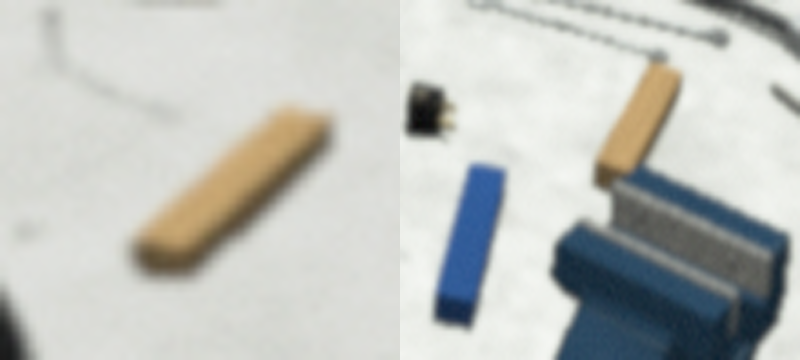

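View pics/side0.png

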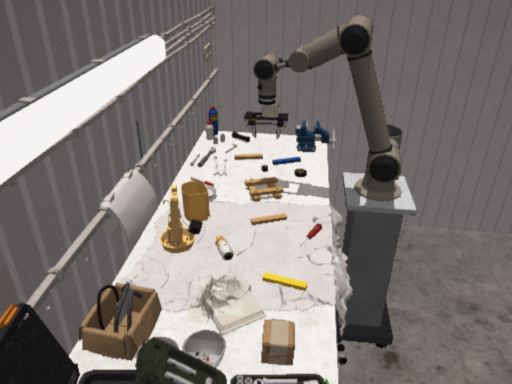

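Crop and side view: both candidates are bare wood. In the side view they are at (269,219) and (248,156). The yellow look-alike is at side (285,281) and the blue slat at (286,160), so I leave both. Now I measure the poses.

```bash
python3 - <<'E'
from h import *
def slat(n,p,z):
    d=np.load(n+"0.npz");f,K,T=d["f"],d["K"],d["T"]
    h=cv2.cvtColor(f,cv2.COLOR_BGR2HSV); m=cv2.inRange(h,(8,70,60),(28,255,255))
    _,l,st,c=cv2.connectedComponentsWithStats(m)
    k=l[p[1],p[0]]; print(n,p,st[k])
    ys,xs=np.where(l==k); w=cast(np.c_[xs,ys],K,T,z)[:,:2].astype(np.float32)
    r=cv2.minAreaRect(w); b=cv2.boxPoints(r); print(np.round(r[0]),np.round(r[1]),round(r[2],1))
    v=cv2.PCACompute(w,None)[1][0];print("yaw",np.degrees(np.arctan2(v[1],v[0])))
for n,p in[("scene",(219,193)),("side",(269,219)),("scene",(401,233)),("side",(248,156))]: slat(n,p,14)
d=np.load("side0.npz")
print("vise side",cast([(300,125),(328,140),(312,150),(303,148)],d["K"],d["T"],0).round())
o=monitor.get_obs();print({k:np.round(o[k],3) for k in("time","tool_pos","tcp_rot","grip_width")})
E
```

```text
scene (219, 193) [208 184  23  20 180]
[471. 329.] [163.  32.] 24.9
yaw 24.773035
side (269, 219) [251 214  36  11 214]
[473. 341.] [150.  43.] 24.0
yaw 24.367842
scene (401, 233) [390 219  22  27 269]
[ 635. -250.] [172.  28.] 12.1
yaw 12.598147
side (248, 156) [234 154  29   5 128]
[ 637. -236.] [147.  49.] 8.0
yaw 12.274861
vise side [[ 382. -756.   -0.]
 [ 214. -542.    0.]
 [ 305. -390.    0.]
 [ 354. -410.    0.]]
{'time': np.float64(0.15), 'tool_pos': array([5.24695e+02, 7.90000e-02, 2.26212e+02]), 'tcp_rot': array([-3.14 , -0.   ,  1.571]), 'grip_width': np.float64(91.553)}
```

>>> servo_tool:
  linear:
    - [0.22,-0.1,0]
    - [0.22,-0.1,0]
    - [0.22,-0.1,0]
    - [0.22,-0.1,0]
    - [0.22,-0.1,0]
    - [0,0,0]
    - [0,0,0]
    - [0,0,0]
  spin: [0,0,0,0,0,0.11,0.11,0.11]
  hand: 1

```text
time: 1.15
tool_pos: [424.7, 220.2, 226.5]
tcp_rot: [-3.141, 0.0, 1.047]
contact_force: [0.4, -0.4, 0.5]
grip_width: 91.9
finger_force: 0.0
```

```bash
cat >> h.py <<'E'
def wslat(name,near,z=20,r=110):
    """rect of the wood blob nearest `near` seen from the wrist, outline cast on z"""
    f,K,T=cap("wrist"); cv2.imwrite(f"pics/{name}.png",f)
    h=cv2.cvtColor(f,cv2.COLOR_BGR2HSV); m=cv2.inRange(h,(8,70,60),(28,255,255))
    m=cv2.morphologyEx(m,cv2.MORPH_OPEN,np.ones((3,3)))
    _,l,st,c=cv2.connectedComponentsWithStats(m)
    for k in range(1,len(st)):
        if st[k,4]<800: continue
        q=cast(c[k],K,T,z,True)[0,:2]
        ys,xs=np.where(l==k); w=cast(np.c_[xs,ys],K,T,z,True)[:,:2].astype(np.float32)
        R=cv2.minAreaRect(w)
        if np.hypot(*(np.array(R[0])-near))<r: print("blob px",c[k].round(),"c",np.round(R[0],1),"size",np.round(R[1],1),"ang",round(R[2],1))
def state():
    o=monitor.get_obs(); print({k:np.round(o[k],2).tolist() for k in("time","tool_pos","tcp_rot","joint_positions","grip_width","contact_force")})
    return o
def togo(xy,psi):
    """rows needed: shift in present tool axes (fraction of 200 mm), then spin fraction of 90 deg"""
    o=monitor.get_obs(); p=np.degrees(o["tcp_rot"][2]); d=np.array(xy)-o["tool_pos"][:2]; a=np.radians(p)
    s=(p-psi+180)%360-180
    print("x,y frac",((d@[np.cos(a),np.sin(a)])/200).round(4),((d@[np.sin(a),-np.cos(a)])/200).round(4),"spin",round(s/90,4),"z",o["tool_pos"][2].round(1))
E
python3 - <<'E'
from h import *
state(); wslat("w1",(472,336))
E
```

```text
{'time': 1.15, 'tool_pos': [424.72, 220.2, 226.49], 'tcp_rot': [-3.14, 0.0, 1.05], 'joint_positions': [0.32, 0.26, 1.65, -0.0, 1.24, 0.84], 'grip_width': 91.91, 'contact_force': [0.43, -0.45, 0.46]}
blob px [250.  66.] c [474.6 332. ] size [148.7  27.9] ang 23.0
```

View pics/w1.png

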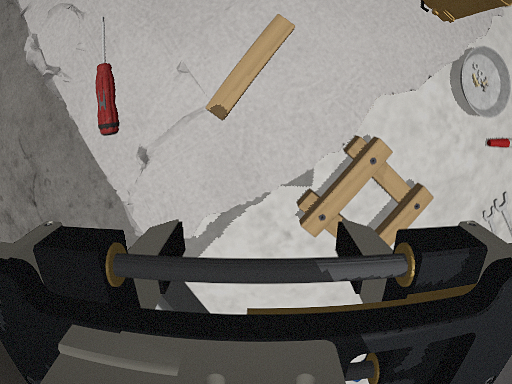

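Slat_a is clear at wrist (250,66), pose (474.6, 332), yaw 23°. The crib is at (365,190), with nothing close to the slat.

>>> servo_tool:
  linear:
    - [0.203,-0.021,0]
    - [0.203,-0.021,0]
    - [0.203,-0.021,0]
    - [0,0,0.16]
    - [0,0,0.16]
    - [0,0,0.16]
    - [0,0,0.16]
    - [0,0,0.16]
  spin: [0,0,0,0.103,0.103,0.103,0.103,0]

```text
time: 2.2
tool_pos: [474.3, 331.9, 65.5]
tcp_rot: [3.142, 0.0, 0.406]
contact_force: [0.9, 0.7, 0.4]
grip_width: 92.1
finger_force: 0.0
```

```bash
python3 - <<'E'
from h import *
togo((474.6,332),23); wslat("w2",(474,332))
E
```

```text
x,y frac 0.0015 0.0003 spin 0.0031 z 65.5
blob px [260. 179.] c [489.2 338.8] size [116.9  27.3] ang 23.1
```

>>> servo_tool:
  linear:
    - [0,0,0.1]
    - [0,0,0.1]
    - [0,0,0.06]
    - [0,0,0.04]
    - [0,0,0]
    - [0,0,0]
    - [0,0,0]
    - [0,0,0]
  spin: [0,0,0,0,0,0,0,0]

```text
time: 3.25
tool_pos: [474.6, 332.2, 7.1]
tcp_rot: [-3.142, -0.001, 0.405]
contact_force: [0.2, 0.9, 0.0]
grip_width: 91.8
finger_force: 0.0
```

>>> servo_tool:
  linear:
    - [0,0,0]
    - [0,0,0]
    - [0,0,0]
    - [0,0,0]
    - [0,0,0]
    - [0,0,0]
    - [0,0,0]
    - [0,0,0]
  spin: [0,0,0,0,0,0,0,0]
  hand: -1

```text
time: 4.25
tool_pos: [474.5, 332.0, 6.7]
tcp_rot: [3.142, -0.0, 0.405]
contact_force: [-0.6, -0.0, 0.1]
grip_width: 27.8
finger_force: 30.0
```

>>> servo_tool:
  linear:
    - [0,0,-0.2]
    - [0,0,-0.2]
    - [0,0,-0.2]
    - [0,0,0]
    - [0,0,0]
    - [0,0,0]
    - [0,0,0]
    - [0,0,0]
  spin: [0,0,0,-0.114,-0.114,-0.114,-0.114,-0.114]

```text
time: 5.25
tool_pos: [474.3, 332.0, 126.6]
tcp_rot: [-3.141, 0.0, 1.306]
contact_force: [0.3, 0.8, -0.1]
grip_width: 27.6
finger_force: 30.0
```

```bash
python3 - <<'E'
from h import *
state()
togo((477.7,80.2),110.3);togo((567.7,113.5),110.3)
# crib screws, refined as dark-blob centroids in wrist0 
w=np.load("wrist0.npz")
def ref(f,p):
    g=cv2.cvtColor(f,cv2.COLOR_BGR2GRAY); x,y=p; c=g[y-6:y+7,x-6:x+7].astype(float)
    m=np.clip(np.median(c)*.75-c,0,None); yy,xx=np.mgrid[y-6:y+7,x-6:x+7]; return (xx*m).sum()/m.sum(),(yy*m).sum()/m.sum()
P=[ref(w["f"],p) for p in[(205,62),(284,33),(312,110),(235,138)]]; print(np.round(P,1))
s=cast(P,w["K"],w["T"],40,True);print(s.round(1),s.mean(0))
for i,j in((0,1),(3,2),(0,3),(1,2)): v=s[j]-s[i];print(np.degrees(np.arctan2(v[1],v[0])),np.linalg.norm(v))
E
```

```text
{'time': 5.25, 'tool_pos': [474.29, 331.98, 126.62], 'tcp_rot': [-3.14, 0.0, 1.31], 'joint_positions': [0.48, 0.53, 1.51, -0.0, 1.1, 0.74], 'grip_width': 27.6, 'contact_force': [0.26, 0.83, -0.06]}
x,y frac -1.2107 0.3453 spin -0.3938 z 126.6
x,y frac -0.9324 0.7362 spin -0.3938 z 126.6
[[204.2  61.5]
 [283.   32.5]
 [311.7 109.2]
 [234.3 137.6]]
[[459.7 125.8  40. ]
 [550.1 159.3  40. ]
 [583.7  69.5  40. ]
 [493.9  35.5  40. ]] [521.86558637  97.5235385   40.        ]
20.346804049670496 96.45037016521037
20.72447158100502 96.0624860318029
-69.25521359972525 96.58929975483385
-69.48544029206556 95.95418559602426
```

>>> servo_tool:
  linear:
    - [-0.242,0.0685,0]
    - [-0.242,0.0685,0]
    - [-0.242,0.0685,0]
    - [-0.242,0.0685,0]
    - [-0.242,0.0685,0]
    - [0,0,0]
    - [0,0,0]
    - [0,0,0]
  spin: [0,0,0,0,0,-0.116,-0.116,-0.116]

```text
time: 6.25
tool_pos: [475.8, 80.3, 126.8]
tcp_rot: [3.142, 0.0, 1.853]
contact_force: [0.4, -0.4, -0.8]
grip_width: 28.2
finger_force: 30.0
```

```bash
python3 - <<'E'
from h import *
state();togo((477,80.6),110.6)
f,K,T=cap("wrist");np.savez("w3.npz",f=f,K=K,T=T);cv2.imwrite("pics/w3.png",f)
E
```

```text
{'time': 6.25, 'tool_pos': [475.79, 80.27, 126.76], 'tcp_rot': [3.14, 0.0, 1.85], 'joint_positions': [0.01, 0.38, 1.78, 0.0, 0.98, -0.27], 'grip_width': 28.15, 'contact_force': [0.44, -0.39, -0.77]}
x,y frac -0.0001 0.0063 spin -0.0495 z 126.8
```

View pics/w3.png

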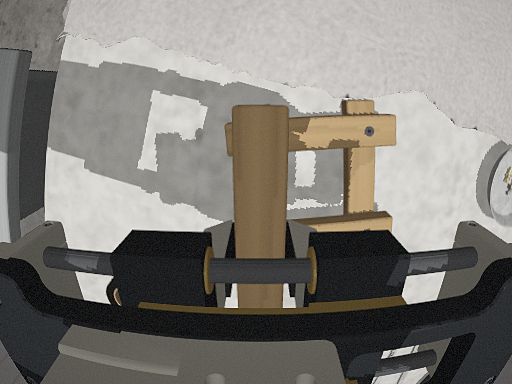

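The held slat lies straight in the fingers, with its end at (260,105). The crib's far-left screw is at (370,131). I'll cross-check both.

```bash
python3 - <<'E'
from h import *
w=np.load("w3.npz");K,T=w["K"],w["T"]
print("screw",cast((370,131),K,T,40,True).round(1),"expect 550.1,159.3")
e=cast([(233,107),(288,107),(236,200),(285,200)],K,T,140,True)[:,:2]-[475.8,80.3]
a=1.853;print("in tool axes",np.c_[e@[np.cos(a),np.sin(a)],e@[np.sin(a),-np.cos(a)]].round(1))
E
```

```text
screw [[551.1 159.6  40. ]] expect 550.1,159.3
in tool axes [[ 74.7 -13.7]
 [ 74.8  12.9]
 [ 27.3 -13.1]
 [ 27.3  12.3]]
```

>>> servo_tool:
  linear:
    - [0,0.008,0]
    - [0,0,0.12]
    - [0,0,0.12]
    - [0,0,0.08]
    - [0,0,0.04]
    - [0,0,0.02]
    - [0,0,0.016]
    - [0,0,0]
  spin: [-0.05,0,0,0,0,0,0,0]

```text
time: 7.3
tool_pos: [477.5, 81.0, 47.7]
tcp_rot: [3.141, 0.0, 1.926]
contact_force: [-0.0, -0.1, -0.4]
grip_width: 27.5
finger_force: 30.0
```

```bash
python3 - <<'E'
from h import *
state();togo((477.3,80.7),110.6)
E
```

```text
{'time': 7.3, 'tool_pos': [477.54, 80.99, 47.74], 'tcp_rot': [3.14, 0.0, 1.93], 'joint_positions': [0.01, 0.5, 1.86, -0.0, 0.78, -0.35], 'grip_width': 27.47, 'contact_force': [-0.05, -0.1, -0.43]}
x,y frac -0.0009 -0.0016 spin -0.0031 z 47.7
```

>>> servo_tool:
  linear:
    - [0,0,0.005]
    - [0,0,0]
    - [0,0,0]
    - [0,0,0]
    - [0,0,0]
    - [0,0,0]
    - [0,0,0]
    - [0,0,0]
  spin: [0,0,0,0,0,0,0,0]

```text
time: 8.3
tool_pos: [477.5, 81.0, 46.7]
tcp_rot: [3.141, 0.0, 1.926]
contact_force: [-1.3, -0.6, 3.5]
grip_width: 27.7
finger_force: 30.0
```

>>> servo_tool:
  linear:
    - [0,0,0]
    - [0,0,0]
    - [0,0,0]
    - [0,0,0]
    - [0,0,0]
    - [0,0,0]
    - [0,0,0]
    - [0,0,0]
  spin: [0,0,0,0,0,0,0,0]
  hand: 1

```text
time: 9.3
tool_pos: [477.4, 81.0, 46.5]
tcp_rot: [3.142, 0.0, 1.926]
contact_force: [-0.0, -0.1, 0.5]
grip_width: 91.8
finger_force: 0.0
```

>>> servo_tool:
  linear:
    - [0,0,-0.2]
    - [0,0,-0.25]
    - [0,0,-0.25]
    - [0,0,-0.2]
    - [0,0,0]
    - [0,0,0]
    - [0,0,0]
    - [0,0,0]
  spin: [0,0,0,0,0.11,0.11,0.11,0.11]

```text
time: 10.3
tool_pos: [477.2, 81.0, 226.5]
tcp_rot: [-3.142, 0.0, 1.229]
contact_force: [-0.4, 0.9, -0.9]
grip_width: 91.8
finger_force: 0.0
```

>>> servo_tool:
  linear:
    - [-0.2,0.111,0]
    - [-0.2,0.111,0]
    - [-0.2,0.111,0]
    - [-0.2,0.111,0]
    - [-0.2,0.111,0]
    - [-0.2,0.111,0]
    - [-0.2,0.111,0]
    - [-0.2,0.111,0]
  spin: [0,0,0,0,0,0,0,0]

```text
time: 11.3
tool_pos: [539.5, -281.1, 226.4]
tcp_rot: [-3.142, -0.0, 1.235]
contact_force: [-0.0, 0.9, 0.6]
grip_width: 91.6
finger_force: 0.0
```

>>> servo_tool:
  linear:
    - [0,0,0]
    - [0,0,0]
    - [0,0,0]
    - [0,0,0]
    - [0,0,0]
    - [0,0,0]
    - [0,0,0]
    - [0,0,0]
  spin: [0.11,0.11,0.11,0.11,0.11,0,0,0]

```text
time: 12.3
tool_pos: [539.5, -279.6, 226.5]
tcp_rot: [-3.142, -0.0, 0.373]
contact_force: [0.7, 0.4, 0.3]
grip_width: 92.0
finger_force: 0.0
```

```bash
python3 - <<'E'
from h import *
state();wslat("w4",(637,-245))
E
```

```text
{'time': 12.3, 'tool_pos': [539.46, -279.64, 226.5], 'tcp_rot': [-3.14, -0.0, 0.37], 'joint_positions': [-0.6, 0.5, 1.28, 0.0, 1.36, 0.59], 'grip_width': 91.98, 'contact_force': [0.65, 0.42, 0.27]}
blob px [265.  81.] c [ 638.1 -248.1] size [148.6  27.6] ang 12.5
```

View pics/w4.png

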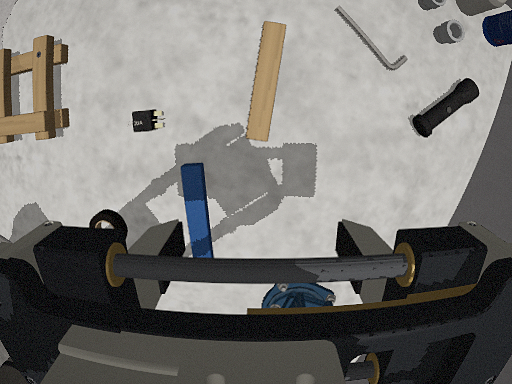

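Slat_b is clear at wrist (265,81), pose (638.1, −248.1), yaw 12.5°. The blue slat at (196,210) and the vice at (300,297) are well behind it. The placed slat isn't obvious in this view; the crib is at (30,90).

>>> servo_tool:
  linear:
    - [0.172,0.011,0]
    - [0.172,0.011,0]
    - [0.172,0.011,0]
    - [0,0,0]
    - [0,0,0.2]
    - [0,0,0.2]
    - [0,0,0.2]
    - [0,0,0.2]
  spin: [0,0,0,0.099,0,0,0,0]

```text
time: 13.35
tool_pos: [638.1, -248.4, 65.3]
tcp_rot: [3.141, -0.0, 0.216]
contact_force: [0.8, 0.3, -0.3]
grip_width: 91.9
finger_force: 0.0
```

```bash
python3 - <<'E'
from h import *
togo((638.1,-248.1),12.5); wslat("w5",(638,-248)); state()
E
```

```text
x,y frac 0.0005 -0.0015 spin -0.0012 z 65.3
blob px [260. 179.] c [ 653.7 -244.8] size [116.4  27.5] ang 12.7
{'time': 13.4, 'tool_pos': [635.0, -246.92, 59.02], 'tcp_rot': [-3.14, 0.01, 0.22], 'joint_positions': [-0.48, 0.78, 1.23, -0.0, 1.14, 0.87], 'grip_width': 91.61, 'contact_force': [-2.42, 0.85, -3.87]}
```

```bash
python3 - <<'E'
from h import *
state(); o=monitor.get_obs(); print(np.round(o["dq"],3),np.round(o["tau"],1),np.round(o["moment"],2))
f,K,T=cap("wrist"); state(); print(np.round(monitor.get_obs()["dq"],3))
E
```

```text
{'time': 13.4, 'tool_pos': [635.0, -246.92, 59.02], 'tcp_rot': [-3.14, 0.01, 0.22], 'joint_positions': [-0.48, 0.78, 1.23, -0.0, 1.14, 0.87], 'grip_width': 91.61, 'contact_force': [-2.42, 0.85, -3.87]}
[ 0.    -0.004 -0.005 -0.002  0.136  0.003] [  0.5 -81.8 -33.2   0.1  -0.3   0. ] [0.07 0.27 0.02]
{'time': 13.45, 'tool_pos': [635.15, -246.95, 61.33], 'tcp_rot': [-3.14, 0.01, 0.22], 'joint_positions': [-0.48, 0.78, 1.23, -0.0, 1.14, 0.87], 'grip_width': 91.63, 'contact_force': [-1.15, -0.39, -0.04]}
[ 0.003 -0.059 -0.076  0.002  0.063  0.001]
```

The arm was knocked or sagged by about 6 mm and is recovering. I'll let it settle for one call and read it again.

>>> servo_tool:
  linear:
    - [0,0,0]
    - [0,0,0]
    - [0,0,0]
    - [0,0,0]
    - [0,0,0]
    - [0,0,0]
    - [0,0,0]
    - [0,0,0]
  spin: [0,0,0,0,0,0,0,0]

```text
time: 14.45
tool_pos: [638.1, -248.4, 66.5]
tcp_rot: [-3.142, -0.0, 0.215]
contact_force: [-0.1, 0.1, 1.2]
grip_width: 91.9
finger_force: 0.0
```

```bash
python3 - <<'E'
from h import *
state();togo((638.1,-248.1),12.6); wslat("w5b",(638,-248)); state()
E
```

```text
{'time': 14.45, 'tool_pos': [638.09, -248.43, 66.49], 'tcp_rot': [-3.14, -0.0, 0.22], 'joint_positions': [-0.48, 0.78, 1.22, 0.0, 1.14, 0.87], 'grip_width': 91.88, 'contact_force': [-0.06, 0.1, 1.19]}
x,y frac 0.0004 -0.0016 spin -0.003 z 66.5
blob px [260. 179.] c [ 653.4 -244.7] size [117.   27.4] ang 12.5
{'time': 14.5, 'tool_pos': [638.07, -248.44, 66.48], 'tcp_rot': [-3.14, 0.0, 0.22], 'joint_positions': [-0.48, 0.78, 1.22, 0.0, 1.14, 0.87], 'grip_width': 92.08, 'contact_force': [-0.23, 0.57, -0.17]}
```

The arm is back on target and the slat has not moved. I descend and grip.

>>> servo_tool:
  linear:
    - [0,0,0.1]
    - [0,0,0.1]
    - [0,0,0.06]
    - [0,0,0.04]
    - [0,0,0]
    - [0,0,0]
    - [0,0,0]
    - [0,0,0]
  spin: [0,0,0,0,0,0,0,0]

```text
time: 15.5
tool_pos: [638.3, -248.6, 7.1]
tcp_rot: [3.141, -0.001, 0.215]
contact_force: [0.2, -0.7, 0.9]
grip_width: 92.0
finger_force: 0.0
```

>>> servo_tool:
  linear:
    - [0,0,0]
    - [0,0,0]
    - [0,0,0]
    - [0,0,0]
    - [0,0,0]
    - [0,0,0]
    - [0,0,0]
    - [0,0,0]
  spin: [0,0,0,0,0,0,0,0]
  hand: -1

```text
time: 16.5
tool_pos: [638.1, -248.4, 6.6]
tcp_rot: [3.142, -0.0, 0.215]
contact_force: [-0.6, -0.4, 0.1]
grip_width: 27.1
finger_force: 30.0
```

>>> servo_tool:
  linear:
    - [0,0,-0.2]
    - [0,0,-0.2]
    - [0,0,-0.2]
    - [0,0,-0.2]
    - [0,0,0]
    - [0,0,0]
    - [0,0,0]
    - [0,0,0]
  spin: [0,0,0,0,-0.11,-0.11,-0.11,-0.11]

```text
time: 17.5
tool_pos: [637.9, -248.4, 166.4]
tcp_rot: [-3.141, 0.0, 0.912]
contact_force: [-1.0, 0.0, 0.2]
grip_width: 28.0
finger_force: 30.0
```

```bash
python3 - <<'E'
from h import *
state();togo((567.2,114.6),110.6)
E
```

```text
{'time': 17.5, 'tool_pos': [637.93, -248.36, 166.42], 'tcp_rot': [-3.14, 0.0, 0.91], 'joint_positions': [-0.48, 0.69, 1.11, 0.0, 1.35, 0.18], 'grip_width': 27.99, 'contact_force': [-0.98, 0.05, 0.16]}
x,y frac 1.2187 -1.3905 spin -0.6482 z 166.4
```

>>> servo_tool:
  linear:
    - [0.152,-0.174,0]
    - [0.152,-0.174,0]
    - [0.152,-0.174,0]
    - [0.152,-0.174,0]
    - [0.152,-0.174,0]
    - [0.152,-0.174,0]
    - [0.152,-0.174,0]
    - [0.152,-0.174,0]
  spin: [0,0,0,0,0,0,0,0]

```text
time: 18.5
tool_pos: [568.4, 116.1, 166.6]
tcp_rot: [3.141, -0.0, 0.906]
contact_force: [0.9, 0.0, -0.8]
grip_width: 27.8
finger_force: 30.0
```

>>> servo_tool:
  linear:
    - [0,0,0]
    - [0,0,0]
    - [0,0,0]
    - [0,0,0]
    - [0,0,0]
    - [0,0,0]
    - [0,0,0]
    - [0,0,0]
  spin: [-0.108,-0.108,-0.108,-0.108,-0.108,-0.108,0,0]

```text
time: 19.5
tool_pos: [568.8, 114.7, 166.5]
tcp_rot: [3.142, 0.0, 1.921]
contact_force: [0.5, 0.2, -0.1]
grip_width: 27.6
finger_force: 30.0
```

```bash
python3 - <<'E'
from h import *
state();togo((567.2,114.6),110.6)
f,K,T=cap("wrist");np.savez("w6.npz",f=f,K=K,T=T);cv2.imwrite("pics/w6.png",f)
E
```

```text
{'time': 19.5, 'tool_pos': [568.84, 114.7, 166.54], 'tcp_rot': [3.14, 0.0, 1.92], 'joint_positions': [0.07, 0.49, 1.46, 0.0, 1.19, -0.28], 'grip_width': 27.65, 'contact_force': [0.49, 0.2, -0.07]}
x,y frac 0.0024 -0.0079 spin -0.006 z 166.5
```

View pics/w6.png

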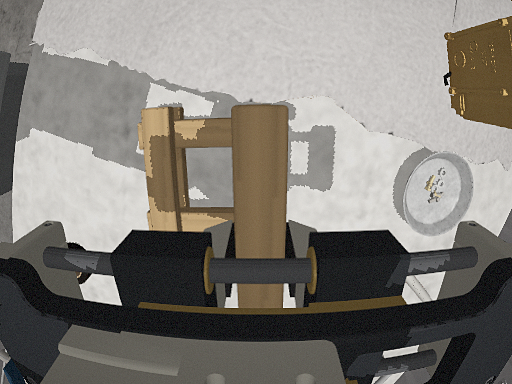

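The placed slat lies square on the crib's near side, with its end at (162,108). The held slat is in line over the far side at (260,105). I descend.

>>> servo_tool:
  linear:
    - [0.0024,-0.008,0]
    - [0,0,0.2]
    - [0,0,0.2]
    - [0,0,0.12]
    - [0,0,0.04]
    - [0,0,0.02]
    - [0,0,0.016]
    - [0,0,0]
  spin: [-0.006,0,0,0,0,0,0,0]

```text
time: 20.55
tool_pos: [567.6, 114.6, 47.9]
tcp_rot: [3.14, 0.0, 1.934]
contact_force: [0.0, 0.2, -0.0]
grip_width: 28.0
finger_force: 30.0
```

```bash
python3 - <<'E'
from h import *
state();togo((567.2,114.6),110.5)
w=np.load("w6.npz");print(cast([(144,110),(182,108)],w["K"],w["T"],60,True).round(1), "expect mid 451,151")
E
```

```text
{'time': 20.55, 'tool_pos': [567.55, 114.62, 47.95], 'tcp_rot': [3.14, 0.0, 1.93], 'joint_positions': [0.07, 0.63, 1.59, -0.0, 0.92, -0.3], 'grip_width': 28.01, 'contact_force': [0.03, 0.2, -0.01]}
x,y frac 0.0006 -0.0017 spin 0.0032 z 47.9
[[442.  146.7  60. ]
 [477.1 159.3  60. ]] expect mid 451,151
```

>>> servo_tool:
  linear:
    - [0,0,0.006]
    - [0,0,0]
    - [0,0,0]
    - [0,0,0]
    - [0,0,0]
    - [0,0,0]
    - [0,0,0]
    - [0,0,0]
  spin: [0,0,0,0,0,0,0,0]

```text
time: 21.55
tool_pos: [567.5, 114.6, 46.5]
tcp_rot: [3.141, 0.0, 1.934]
contact_force: [0.7, -0.0, 6.0]
grip_width: 27.7
finger_force: 30.0
```

>>> servo_tool:
  linear:
    - [0,0,0]
    - [0,0,0]
    - [0,0,0]
    - [0,0,0]
    - [0,0,0]
    - [0,0,0]
    - [0,0,0]
    - [0,0,0]
  spin: [0,0,0,0,0,0,0,0]
  hand: 1

```text
time: 22.55
tool_pos: [567.2, 114.6, 46.1]
tcp_rot: [-3.142, 0.0, 1.934]
contact_force: [0.6, -0.1, -0.1]
grip_width: 91.6
finger_force: 0.0
```

>>> servo_tool:
  linear:
    - [0,0,-0.1]
    - [0,0,-0.2]
    - [0,0,-0.25]
    - [0,0,-0.25]
    - [0,0,-0.1]
    - [-0.2,-0.1,0]
    - [-0.2,-0.1,0]
    - [-0.2,-0.1,0]
  spin: [0,0,0,0,0,0,0,0]

```text
time: 23.55
tool_pos: [553.4, -20.1, 226.3]
tcp_rot: [3.141, 0.0, 1.934]
contact_force: [0.6, -0.1, -0.6]
grip_width: 92.0
finger_force: 0.0
```

```bash
python3 - <<'E'
from h import *
state(); wslat("w7",(522,97),60)
E
```

```text
{'time': 23.55, 'tool_pos': [553.38, -20.06, 226.26], 'tcp_rot': [3.14, 0.0, 1.93], 'joint_positions': [-0.17, 0.39, 1.45, -0.0, 1.3, -0.54], 'grip_width': 92.01, 'contact_force': [0.56, -0.08, -0.63]}
blob px [271.  66.] c [521.   97.2] size [139.4 148.1] ang 20.7
```

View pics/w7.png

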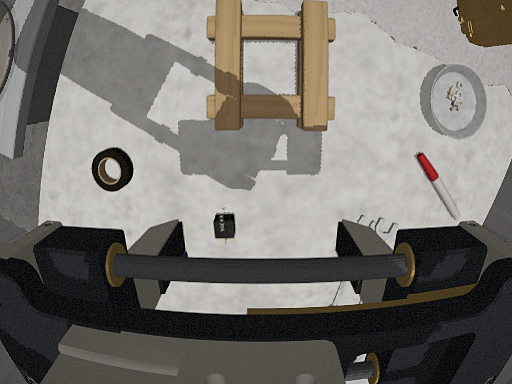

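Wrist view: both slats lie flat and parallel at (228,65) and (315,65), crosswise to the upper pair. They are centred, their ends are level, and the robot is clear.

```bash
python3 -c "
from plant import workorder; print(workorder.close_job())"
```

```text
the job is handed in; nothing more can be done
None
```

I laid both bare-wood slats flat on the crib as its third layer, one above each bottom slat. The blue and yellow ones were left alone, and I handed the job in at about 23.6 s on the robot's clock (limit 53 s).

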